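# Click the stoppered cell into the photometer's beam and take the reading

### The job

Set up a reading on the photometer: with the fingertips, gently push in the knob of the cell changer's rod until the cell with the round stopper clicks into place in the light beam, in line with the marks on the compartment's rim. Then push the compartment lid fully shut, and after that press the round measuring key all the way down to take the reading. Only push and press: grip nothing, lift nothing, leave the cells standing in the changer and the glassware round the instrument where it is.

Things in the scene. Friction and masses are not known exactly. Their poses are not given: they have to be found in the camera images.
- photometer: White bench photometer, 220 (x) x 280 (y) x 105 mm high to its deck, fixed. Origin under its centre; its x runs from front to back, y to the left seen from the front. Front face at x -110 mm. In the deck's left half is the open cell well (x -98 to 27, y 19 to 91 mm); the right half has a display hood (22 mm high, x over 15 mm) and in front of it the measuring key.
- changer_travel (a joint): Cell changer: slide with 3 pockets 18 mm apart along the photometer's x; rod and knob at its front. Value = how far pushed in along that x (m): 0 out (at start) to 0.060 (end stop). A spring ball drops into notches at 0.020, 0.038, 0.056 (far, middle, near pocket in the beam). Sliding takes 1 to 1.5 N, leaving a notch about 5 N; within 3.5 mm of a notch the ball draws it in.
- changer: The cell changer itself: aluminium slide (58 x 22 x 35 mm) with its steel rod (9 mm thick) and the black round knob at the rod's end (28 mm in diameter, 18 mm long). Origin at worktop height under the middle pocket, axes as the photometer's; the rod and knob lie along its -x, 55 mm up, the knob's outer face at x = -156 mm.
- knob_face (a point): Centre of the flat outer face of the knob (the face to push on, looking to the photometer's -x), 55 mm above the worktop; 111 mm ahead of the photometer's front face with the changer fully out, nothing near it on either side.
- beam (a point): Point on the light beam's line, at half the height of the cells (60.5 mm above the worktop). The beam runs along the photometer's y, at its x = -27 mm, between two round windows in the walls of the well; a short dark line on each long rim of the well marks it.
- stoppered_cell_mid (a point): Middle of the square clear cell (12.5 x 12.5 x 45 mm) that is closed with a round white stopper (12.5 mm across, standing 12 mm above the cell): half-way up the 45 mm, 60.5 mm above the worktop. Loose, stands in one of the changer's three pockets (any of them) with 0.75 mm play a side and rides with the changer.
- open_cell_a_mid (a point): Middle of a square clear open-topped cell, 12.5 x 12.5 x 45 mm, half-way up, in another pocket of the changer.
- open_cell_b_mid (a point): As open_cell_a_mid: the second open cell, in the remaining pocket.
- lid (a joint): Grey flat lid of the cell well, hinged on the well's right rim along the photometer's x: 97 mm from hinge to free edge, 138 mm long in x, 11 mm thick (outer face 8 mm off the hinge axis). Value = opening angle (rad): 0 shut on the deck, free edge to the left; starts at 1.28 to 1.44, nearly upright, outer face to the right. Stiff hinge: stays at any angle, moves with 1 N at the free edge.
- lid_hinge (a point): Middle of the lid's hinge axis, 109 mm above the worktop, at the photometer's x = -36.5 mm, y = 8 mm. A wall cabinet hangs over the photometer (underside 650 mm above the worktop, front at world x = 0.60 m): keep the hand and wrist low here.
- lid_edge (a point): Middle of the lid's free edge at its outer face: 97 mm from the hinge axis; farthest left and 117 mm above the worktop when the lid is shut.
- key (a joint): Round grey measuring key, 28 mm in diameter, on the deck in front of the display, its top 14 mm above the deck. Value = how far it is pressed (m), 0 to 0.006; a spring returns it; fully down takes 5 N.
- key_top (a point): Centre of the top of the measuring key; press straight down.
- flask_mid (a point): Middle (66 mm up) of a loose conical flask, 76 mm across, 133 mm tall. Leave alone.
- beaker_mid (a point): Middle (34 mm up) of a loose small beaker, 54 mm across, 69 mm tall. Leave alone.
- wash_mid (a point): Middle (98 mm up) of a loose wash bottle with a spout, 66 x 95 mm, 197 mm tall. Leave alone.

How it is judged:
By the outcome, as a careful person would: the job done as asked, in the order asked, and still so for the second after the job is handed in, with the robot touching nothing.
It also fails if it takes over 56 s, if anything falls off the work surface, if the arm or the gripper's body presses on something with over 40 N, if the wrist force passes 120 N, or if a joint passes its speed limit or range.

### The arm

A 6-joint arm with a two-finger parallel gripper is mounted at the origin on a cart in front of the work surface, level with it; the furniture and walls round the work are solid. World frame = base frame: x ahead of the robot, y to its left, z up, the work surface at z = 0. Lengths are in mm, angles in degrees, forces in N, time in s.
With the tool pointing down it reaches from about 300 to 850 mm from the base axis. Payload 4.2 kg.
Tool frame: the origin (TCP) lies midway between the tips of the shut fingers; the grasp point (between the pads) lies 19 mm behind it; z points along the fingers, x is the direction in which the jaws open and shut, and the axes are right-handed (so a half turn about z gives the same grasp; the last joint's range is limited). The gripper opens to 91 mm and grips with 3 to 60 N. Pads are 32 mm wide; open, the fingers measure 118 mm over their backs; the gripper's body (76 mm by 178 mm) begins 60 mm behind the grasp point.
Start: joints at [73.167, 18.312, 89.639, -0, 72.044, -1.146], TCP at [155.477, 553.597, 213.976] pointing down, gripper open.
Joint ranges: [-177.97, 177.97], [-48.28, 115.42], [12.27, 149.76], [-77.06, 257.06], [2.81, 150.46], [-146.56, 146.56]. Speed limits (degrees/s): [147.25, 147.25, 180, 180, 180, 180].

### API

Orientations are given as [roll, pitch, yaw] about the fixed x, y, z axes, in that order (R = Rz(yaw) Ry(pitch) Rx(roll)).
In Python, from workcell import env gives the robot as it stands. The module is installed in compiled form; this text tells all that it offers.
- The arm moves only by the tool drive_tool, never from a script. Its argument "series" is a list of rows, each a list of 3 entries, a list of its own where there are three numbers: the closure, from 0 (fully open) to 1 (shut), then the shift along the tool's x, y, z in mm, then the turn, a rotation vector about the tool's x, y, z in rad. In form: [[gripper, [dx, dy, dz], [rx, ry, rz]], ...]. A call has exactly 5 rows; each row is the pose to reach, as a shift and turn from the pose commanded when the call began, along the tool's axes at that moment; what a row does not reach only later rows make up. A row lasts 1/10 s, in which the tool goes at most 50 mm and 8.59 degrees, less where a joint would pass 70% of its speed; a pose out of reach is approached as far as the arm can. A call with a gripper value outside its range is refused whole. The fingers move at their own pace and stop on an object; "squeeze" is the grip in N (left out, the last holds). Time passes only in rows, so rows that repeat a pose let the fingers close, or fill a call up. It gives the time, the measured TCP pose, the force and the opening at its end, in the units of the state.
- env.state(): the state, without advancing time (a new reading comes with each control period).
- env.grab_frame(name): name is "side" or "top"; returns a dict with "image" (400x640x3 uint8, red, green, blue), "K" (3x3 intrinsics, pixels), "k1" (the pictures are not rectified: a ray, as slopes to the right and down, at radius r is drawn at 1 + k1 r^2 times it, then the intrinsics apply), "origin" and "orientation" of the camera in the world. Camera axes: x right, y down, z forward; pixel columns grow to the right and rows downward; lengths in mm; the calibration is good to about 2 mm. A picture is of the moment at which its call begins. There is no depth.
- env.job_done(): hands the job in, once; it reports no verdict.
The state is a dict: "time_s": time; "qpos": joint angles; "qvel": joint speeds; "effort": joint torques, N m; "ee_pos": TCP position; "ee_rot": TCP orientation; "force": force on the tool from outside, world axes, zero at the start; "torque": the same for the moment, N m; "gripper_width": finger opening in mm.
Only numpy, scipy, OpenCV 4.12 (cv2) and the standard library are available. Lean on these libraries where they do the work, as an engineer would, in place of code of your own. Each camera call takes 0.05 s, during which the arm holds its last target.

## Working session

There is one attempt and no reset: what is moved stays moved. The work goes in short steps, Python scripts to look and compute and a tool call to move; the robot and the scene stay as the last step left them, time stands still between calls to the robot, and variables do not carry over. Pictures are saved under pics/ and viewed, and the job is handed in when it is done.

Besides the shell and the picture viewer there is one more tool, called after ">>>" as name(argument=value, ...) on one line, values as JSON. drive_tool: Moves the arm, as the interface text tells. Its arguments: {"type":"object","properties":{"series":{"type":"array","items":{"type":"array"}},"squeeze":{"type":"number"}},"required":["series"]}

```bash
ls; mkdir -p pics; python3 - <<'E'
from workcell import env
import cv2
print(env.state())
for n in("side","top"):
    f=env.grab_frame(n); cv2.imwrite(f"pics/{n}0.png",f["image"][:,:,::-1])
    print(n,f["K"],f["k1"],f["origin"],f["orientation"])
E
```

```text
pics
{'time_s': 0.0, 'qpos': array([ 7.31666359e+01,  1.83510212e+01,  8.97070360e+01, -9.08982697e-05,
        7.20425163e+01, -1.14513300e+00]), 'qvel': array([ 0.073895  ,  0.05900723, -0.00784735,  0.07626519,  0.0505335 ,
        0.03524497]), 'effort': array([-3.01887496e-05, -4.12465811e+01, -2.31966323e+01,  7.25727179e-02,
        4.59800370e-02, -1.54517111e-04]), 'ee_pos': array([155.32752069, 553.0986154 , 213.12221833]), 'ee_rot': array([-1.79998076e+02,  1.00555103e-01,  7.43117987e+01]), 'force': array([-0.81885097,  0.68607677, -0.87084777]), 'torque': array([ 0.01032876, -0.00068881, -0.01737354]), 'gripper_width': 91.50954076026885}
side [[402.4564817    0.         322.29446857]
 [  0.         402.4564817  200.46847548]
 [  0.           0.           1.        ]] 0.00738256693707703 [220.45826422 723.89128917 420.02354537] [-111.7623361    -0.78795846 -154.52579321]
top [[441.2006728    0.         325.23106097]
 [  0.         441.2006728  207.66651492]
 [  0.           0.           1.        ]] -0.015237241814309221 [ 494.93387788  -13.45719031 1313.25663062] [-176.60859224   -0.33137438  -91.39485206]
```

View pics/side0.png

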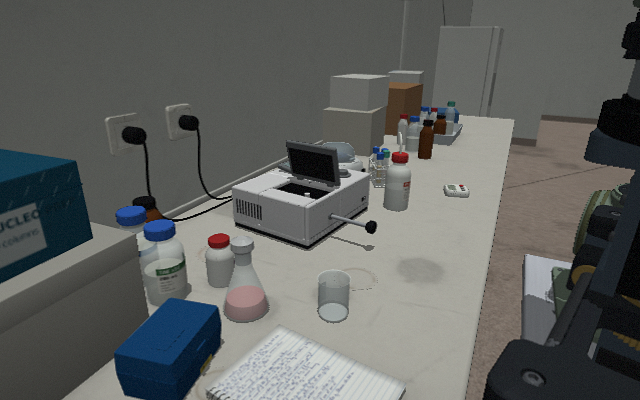

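View pics/top0.png

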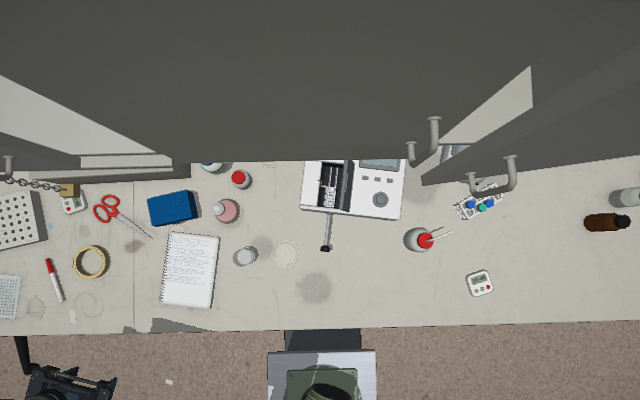

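The side view shows the photometer around (300,195), with the knob at (371,227), the flask at (245,290) and the beaker at (333,295). In the top view the photometer is around (355,188), the knob at (325,248) and the key at (380,199). Next I'll zoom in.

```bash
cat > h.py <<'E'
import numpy as np, cv2
from scipy.spatial.transform import Rotation as Ro
from workcell import env
def cam(f):
    R=Ro.from_euler('xyz',f["orientation"],degrees=True).as_matrix()
    return np.array(f["K"]),f["k1"],np.array(f["origin"]),R
def ray(c,u,v):
    K,k1,o,R=c
    p=cv2.undistortPoints(np.array([[[u,v]]],float),K,np.array([k1,0,0,0,0.]))[0,0]
    return o,R@np.array([p[0],p[1],1])
def onz(c,u,v,z):
    o,d=ray(c,u,v); return o+d*(z-o[2])/d[2]
def proj(c,P):
    K,k1,o,R=c
    P=np.atleast_2d(P); q=(P-o)@R
    return cv2.projectPoints(q.reshape(-1,1,3),np.zeros(3),np.zeros(3),K,np.array([k1,0,0,0,0.]))[0].reshape(-1,2)
def crop(im,x0,y0,x1,y1,s,name):
    cv2.imwrite("pics/"+name,cv2.resize(im[y0:y1,x0:x1,::-1],None,fx=s,fy=s,interpolation=cv2.INTER_CUBIC))
E
python3 - <<'E'
from h import *
import pickle
fs={n:env.grab_frame(n) for n in("side","top")}
pickle.dump(fs,open("f0.pkl","wb"))
crop(fs["top"]["image"],290,150,420,260,6,"t1.png")
crop(fs["side"]["image"],225,130,390,250,4.8,"s1.png")
E
```

```text
(no output)
```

View pics/t1.png

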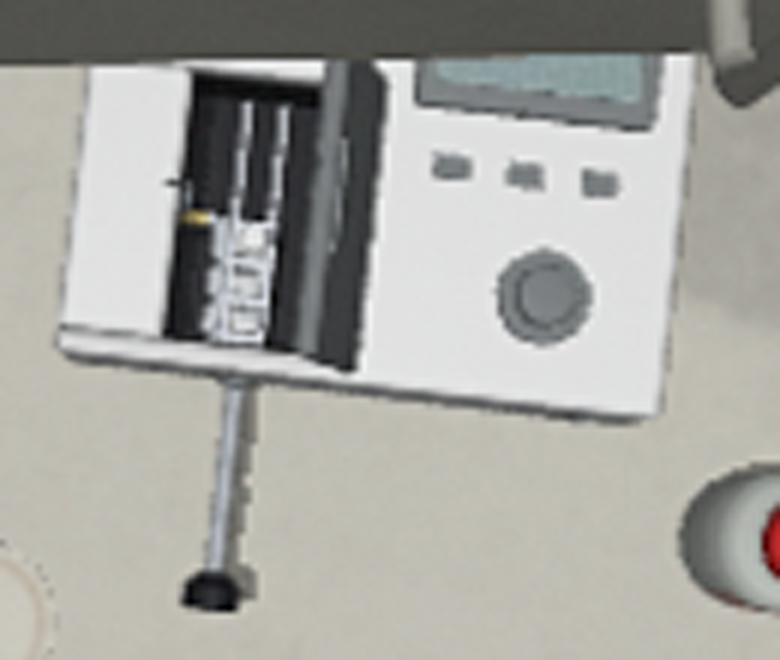

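View pics/s1.png

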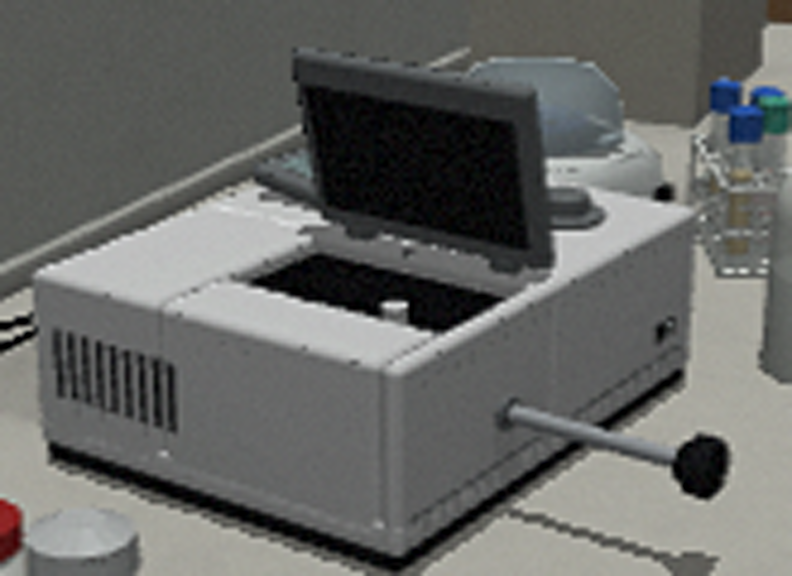

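```bash
python3 - <<'E'
from h import *
import pickle
fs=pickle.load(open("f0.pkl","rb"))
t=cam(fs["top"]); s=cam(fs["side"])
T=lambda u,v,z: onz(t,290+(u+.5)/6-.5,150+(v+.5)/6-.5,z)
S=lambda u,v,z: onz(s,225+(u+.5)/4.8-.5,130+(v+.5)/4.8-.5,z)
P={}
P['key']=T(545,290,119)
P['fl']=T(58,347,100);P['fr']=T(662,415,100)
P['kf']=T(209,608,55)
P['rod0']=T(236,380,55);P['rod1']=T(215,575,55)
P['markL']=T(172,183,105)
P['stop']=T(250,236,95);P['c2']=T(247,281,83);P['c3']=T(245,320,83)
P['lidtopF']=T(310,350,205)
for k,v in P.items(): print(k,v.round(1))
print('S key',S(575,203,119).round(1),'knob',S(702,466,55).round(1), 'stop',S(395,302,95).round(1),'corner',S(393,372,103).round(1),S(692,212,103).round(1),S(38,275,103).round(1))
def tri(a,b):
    o1,d1=ray(t,290+(a[0]+.5)/6-.5,150+(a[1]+.5)/6-.5);o2,d2=ray(s,225+(b[0]+.5)/4.8-.5,130+(b[1]+.5)/4.8-.5)
    A=np.stack([d1,-d2],1);x=np.linalg.lstsq(A,o2-o1,rcond=None)[0]
    p,q=o1+d1*x[0],o2+d2*x[1]; return ((p+q)/2).round(1),np.linalg.norm(p-q).round(1)
print('tri key',tri((545,290),(572,200)),'knob',tri((210,592),(700,466)))
f=P['fr']-P['fl'];print(np.linalg.norm(f),np.degrees(np.arctan2(f[0],-f[1])))
r=P['rod0']-P['rod1'];print('rod yaw',np.degrees(np.arctan2(r[1],r[0])))
E
```

```text
key [ 588.5 -172.7  119. ]
fl [569.   49.3 100. ]
fr [ 531.1 -227.2  100. ]
kf [446.3 -17.2  55. ]
rod0 [554.  -32.7  55. ]
rod1 [461.8 -20.5  55. ]
markL [642.9  -4.8 105. ]
stop [618.6 -40.2  95. ]
c2 [598.8 -38.5  83. ]
c3 [580.6 -37.2  83. ]
lidtopF [558.8 -61.8 205. ]
S key [ 574.3 -154.9  119. ] knob [454.  -16.3  55. ] stop [619.  -41.1  95. ] corner [571.   52.8 103. ] [ 531.7 -216.4  103. ] [777.6  24.2 103. ]
tri key (array([ 586.6, -174.3,  113.5]), np.float64(5.0)) knob (array([454.5, -17.7,  54.3]), np.float64(1.5))
279.03445572339655 -7.810290396811243
rod yaw -7.5624933392349725
```

The fit gives the photometer's origin at about (659,-104) and its yaw at about -7.7°. The front width comes out at 279 mm against the 280 given. The stopper lies at photometer x ≈ -47 in both views, so the stoppered cell is in the far pocket and the travel target is 20 mm. I'll shut the fingers and move in front of the knob.

>>> drive_tool(series=[[1,[-36,30,0],[0,0,-0.03]],[1,[-72,60,0],[0,0,-0.06]],[1,[-108,90,0],[0,0,-0.09]],[1,[-144,119,0],[0,0,-0.12]],[1,[-180,148,0],[0,0,-0.14]]], squeeze=10)

```text
time_s: 0.7
ee_pos: [249.6, 338.5, 213.9]
ee_rot: [180.0, -0.0, 82.4]
force: [0.8, 0.1, 0.6]
gripper_width: 53.6
```

```bash
cat >> h.py <<'E'
PH=[659.,-103.7,-7.7]
def loc2w(x,y,z,ph=None):
    ph=ph or PH
    a=np.radians(ph[2]);c,s=np.cos(a),np.sin(a)
    return np.array([ph[0]+c*x-s*y,ph[1]+s*x+c*y,z])
def need(target,yaw=82.3,roll=180,pitch=0):
    st=env.state();R=Ro.from_euler('xyz',st["ee_rot"],degrees=True)
    Rt=Ro.from_euler('xyz',[roll,pitch,yaw],degrees=True)
    print('pos',st["ee_pos"].round(1),'rot',st["ee_rot"].round(1),'t',st["time_s"],'F',st["force"].round(1),'shift',R.inv().apply(np.array(target)-st["ee_pos"]).round(1),'turn',(R.inv()*Rt).as_rotvec().round(3),'w',st["gripper_width"])
E
python3 -c "
from h import *
need(loc2w(-265,55,150))"
```

```text
pos [249.6 338.5 213.9] rot [180.   -0.   82.4] t 0.7 F [0.8 0.1 0.6] shift [-328.8  199.2   63.9] turn [ 0.    -0.     0.002] w 53.646048378037904
```

>>> drive_tool(series=[[1,[-40,24,0],[0,0,0]],[1,[-80,48,5],[0,0,0]],[1,[-120,72,10],[0,0,0]],[1,[-160,96,20],[0,0,0]],[1,[-200,120,30],[0,0,0]]])

```text
time_s: 1.2
ee_pos: [342.0, 124.4, 184.0]
ee_rot: [179.9, -0.0, 82.4]
force: [0.7, -0.6, -0.7]
gripper_width: 14.1
```

```bash
python3 -c "
from h import *
need(loc2w(-265,55,150))"
```

```text
pos [342.  124.4 184. ] rot [179.9  -0.   82.4] t 1.2 F [ 0.7 -0.6 -0.7] shift [-128.7   79.5   34. ] turn [ 0.001 -0.001  0.001] w 14.105302208002842
```

>>> drive_tool(series=[[1,[-40,24,10],[0,0,0]],[1,[-80,48,20],[0,0,0]],[1,[-120,74,34],[0,0,0]],[1,[-129,79,34],[0,0,0]],[1,[-129,79,34],[0,0,0]]])

```text
time_s: 1.7
ee_pos: [402.7, -13.4, 149.6]
ee_rot: [-179.9, -0.0, 82.1]
force: [-1.3, -0.9, -0.4]
gripper_width: 0.8
```

```bash
python3 - <<'E'
from h import *
need(loc2w(-265,55,45))
f=env.grab_frame("top");crop(f["image"],290,150,420,260,6,"t2.png")
f=env.grab_frame("side");crop(f["image"],225,100,425,250,4,"s2.png")
E
```

```text
pos [402.7 -13.4 149.6] rot [-179.9   -0.    82.1] t 1.7 F [-1.3 -0.9 -0.4] shift [ -0.2   1.2 104.6] turn [-0.001 -0.    -0.003] w 0.807217958829385
```

View pics/s2.png

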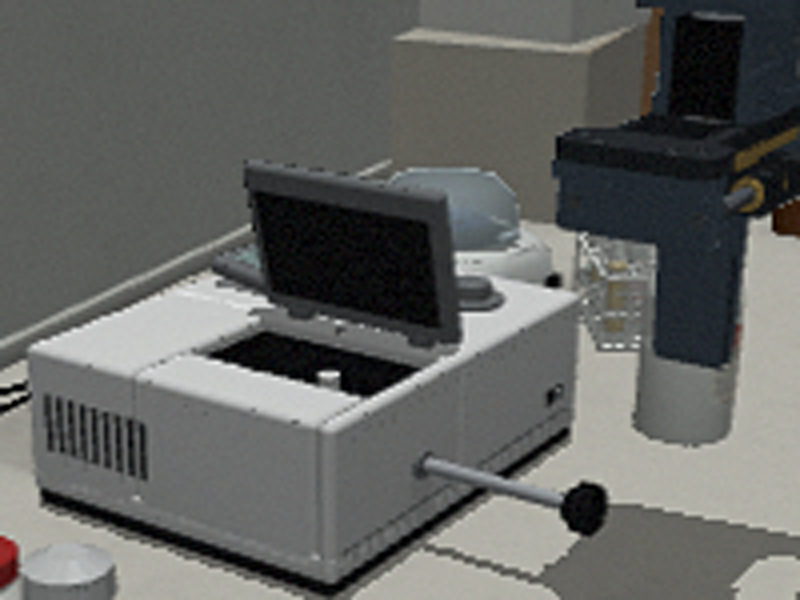

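View pics/t2.png

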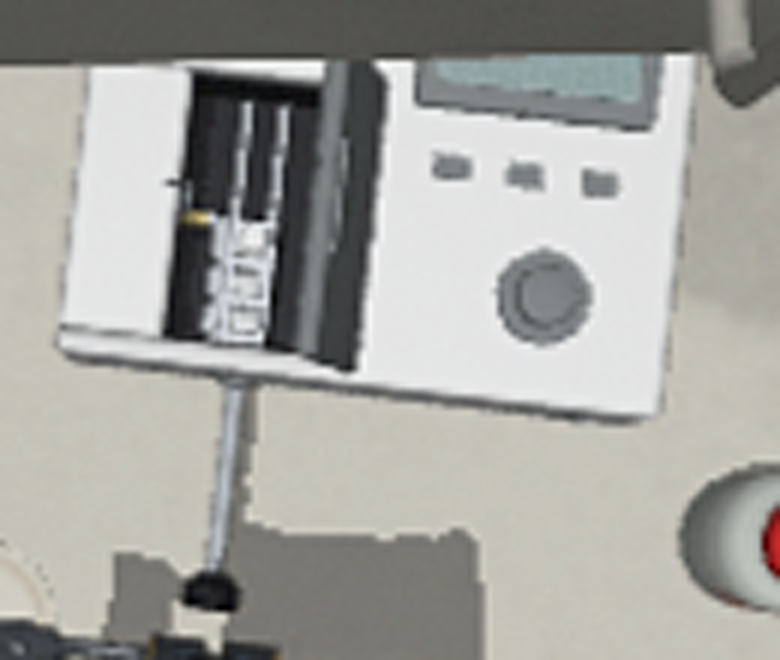

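The side view shows the shut fingers behind the knob, with their tip at crop (690,360) and clear of everything. The top view still shows the knob at crop (210,590) and the cells. I'll descend.

>>> drive_tool(series=[[1,[0,0,35],[0,0,0]],[1,[0,0,70],[0,0,0]],[1,[0,0,100],[0,0,0]],[1,[0,0,105],[0,0,0]],[1,[0,0,105],[0,0,0]]])

```text
time_s: 2.3
ee_pos: [402.2, -11.1, 45.1]
ee_rot: [-179.9, -0.0, 82.5]
force: [-0.2, -0.4, 0.7]
gripper_width: 0.5
```

>>> drive_tool(series=[[1,[0,5,0],[0,0,0]],[1,[0,10,0],[0,0,0]],[1,[0,15,0],[0,0,0]],[1,[0,15,0],[0,0,0]],[1,[0,15,0],[0,0,0]]])

```text
time_s: 2.8
ee_pos: [417.8, -14.4, 45.2]
ee_rot: [180.0, -0.0, 82.3]
force: [-0.1, -0.1, -0.1]
gripper_width: 0.2
```

```bash
python3 - <<'E'
from h import *
need(loc2w(-237,55,45))
f=env.grab_frame("top");crop(f["image"],290,150,420,260,6,"t3.png")
f=env.grab_frame("side");crop(f["image"],325,150,425,270,5,"s3.png")
E
```

```text
pos [417.8 -14.4  45.2] rot [180.   -0.   82.3] t 2.8 F [-0.1 -0.1 -0.1] shift [-1.2 14.   0.2] turn [ 0.001 -0.     0.   ] w 0.2386867237582337
```

View pics/s3.png

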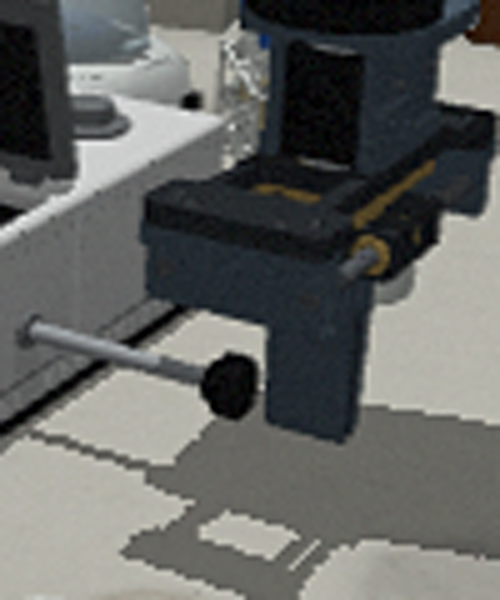

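View pics/t3.png

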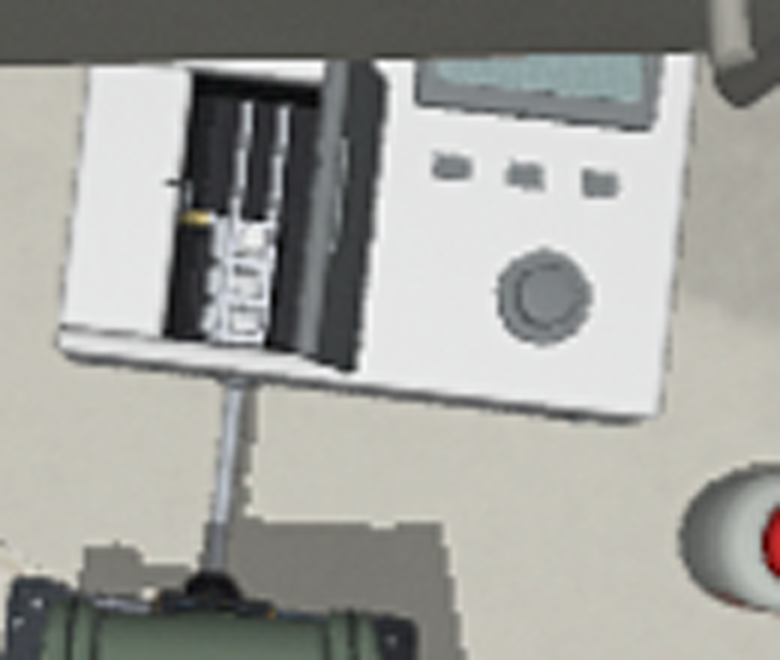

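The finger is about 2 knob-thicknesses short of the knob face at crop (260,385), and its height is right. I'll advance to contact and part of the travel, then measure.

>>> drive_tool(series=[[1,[0,4,0],[0,0,0]],[1,[0,8,0],[0,0,0]],[1,[0,11,0],[0,0,0]],[1,[0,13,0],[0,0,0]],[1,[0,15,0],[0,0,0]]])

```text
time_s: 3.4
ee_pos: [432.0, -16.3, 44.8]
ee_rot: [-179.9, 0.0, 82.3]
force: [-2.4, -0.7, 0.4]
gripper_width: 0.5
```

>>> drive_tool(series=[[1,[0,2,0],[0,0,0]],[1,[0,4,0],[0,0,0]],[1,[0,6,0],[0,0,0]],[1,[0,8,0],[0,0,0]],[1,[0,8,0],[0,0,0]]])

```text
time_s: 3.9
ee_pos: [440.9, -17.4, 45.0]
ee_rot: [179.9, -0.0, 82.3]
force: [-0.5, 1.1, 0.7]
gripper_width: 0.5
```

```bash
python3 - <<'E'
from h import *
import pickle
need(loc2w(-237,55,45))
f=env.grab_frame("top");crop(f["image"],290,150,420,260,6,"t4.png")
pickle.dump(f,open("f4t.pkl","wb"))
g=env.grab_frame("side");crop(g["image"],225,130,425,270,4,"s4.png")
E
```

```text
pos [440.9 -17.4  45. ] rot [179.9  -0.   82.3] t 3.9 F [-0.5  1.1  0.7] shift [-1.3 -9.3 -0. ] turn [ 0.001 -0.     0.001] w 0.5008760476600188
```

View pics/s4.png

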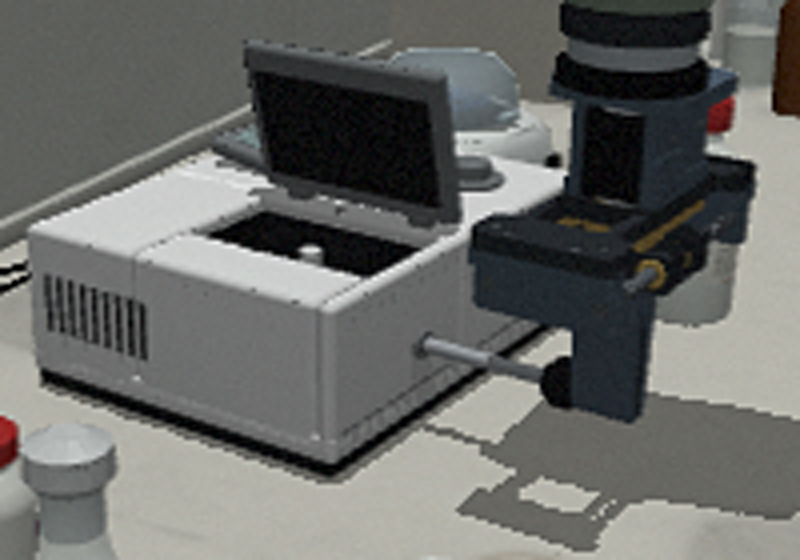

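View pics/t4.png

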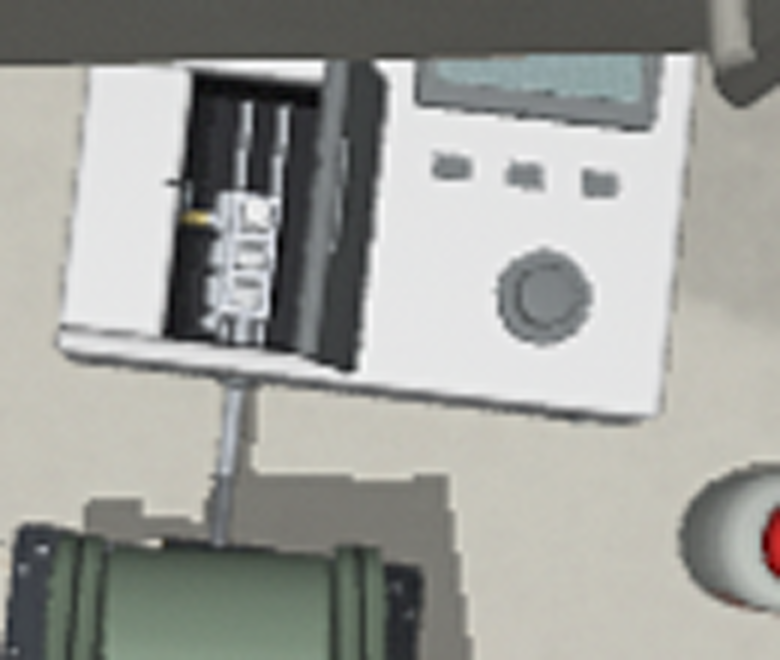

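The slide moved: the stopper is now at crop (256,213), up from (250,236). I'll measure the travel by template matching.

```bash
cat >> h.py <<'E'
def travel(f):
    import pickle
    a=pickle.load(open("f0.pkl","rb"))["top"]["image"]; b=f["image"]; k=10
    up=lambda i:cv2.resize(cv2.cvtColor(i[170:215,310:350],cv2.COLOR_RGB2GRAY),None,fx=k,fy=k,interpolation=cv2.INTER_CUBIC)
    A,B=up(a),up(b)
    # slide's far part in frame 0: full px u 325-335, v 186-203
    u0,v0,u1,v1=324,186,336,204
    t=A[(v0-170)*k:(v1-170)*k,(u0-310)*k:(u1-310)*k]
    r=cv2.matchTemplate(B,t,cv2.TM_CCOEFF_NORMED)
    _,m,_,l=cv2.minMaxLoc(r)
    du=l[0]/k+310-u0; dv=l[1]/k+170-v0
    c=cam(f); p=onz(c,330,194,85); q=onz(c,330+du,194+dv,85)
    ax=loc2w(1,0,0)-loc2w(0,0,0)
    print('travel',((q-p)@ax).round(2),'lat',(q-p).round(1),'score',round(m,3))
E
python3 -c "
from h import *;import pickle
travel(pickle.load(open('f4t.pkl','rb')))"
```

```text
travel 12.46 lat [12.3 -2.   0. ] score 0.801
```

>>> drive_tool(series=[[1,[0,2,0],[0,0,0]],[1,[0,4,0],[0,0,0]],[1,[0,5,0],[0,0,0]],[1,[0,6,0],[0,0,0]],[1,[0,6,0],[0,0,0]]])

```text
time_s: 4.5
ee_pos: [446.6, -18.2, 45.0]
ee_rot: [180.0, -0.0, 82.3]
force: [0.2, -0.3, -0.4]
gripper_width: 0.1
```

```bash
python3 - <<'E'
from h import *
import pickle
need(loc2w(-237,55,45))
f=env.grab_frame("top");crop(f["image"],290,150,420,260,6,"t5.png");travel(f)
g=env.grab_frame("side");crop(g["image"],225,130,425,270,4,"s5.png")
E
```

```text
pos [446.6 -18.2  45. ] rot [180.   -0.   82.3] t 4.5 F [ 0.2 -0.3 -0.4] shift [ -1.3 -15.1  -0. ] turn [ 0.001 -0.     0.001] w 0.13239100974730797
travel 19.81 lat [19.6 -3.   0. ] score 0.844
```

View pics/t5.png

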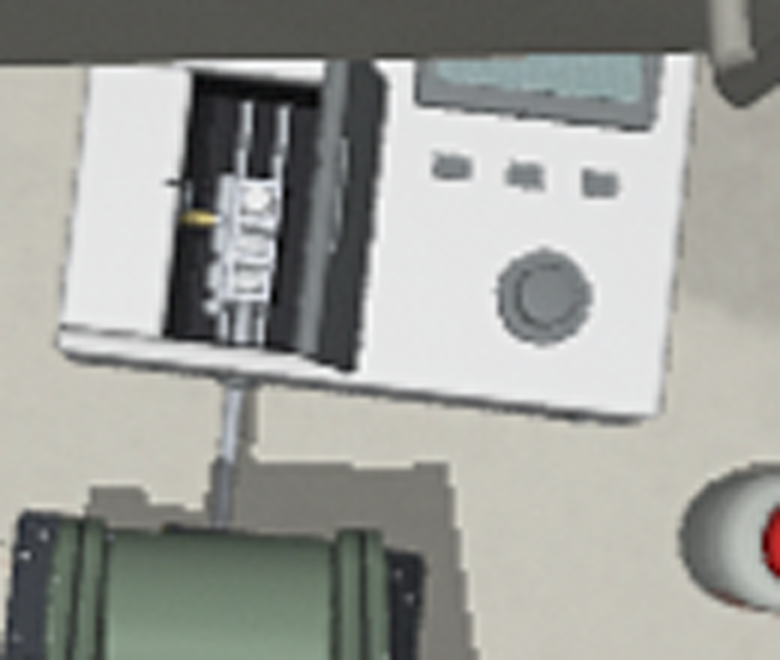

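View pics/s5.png

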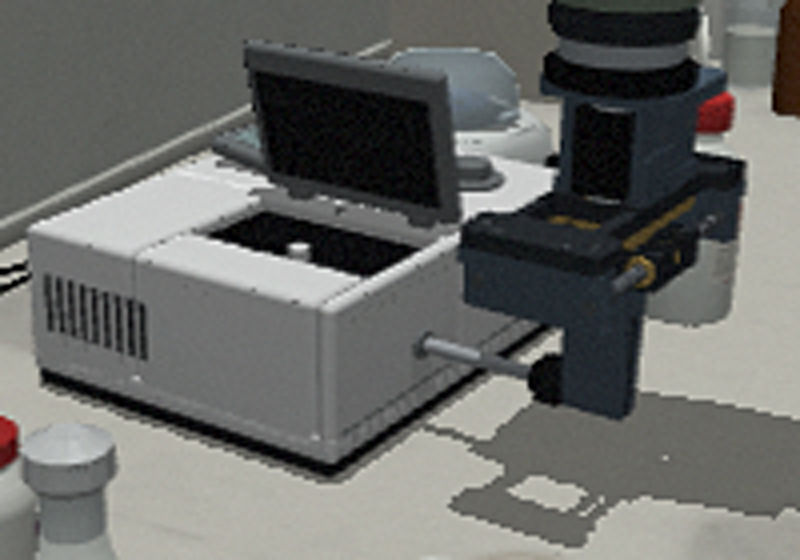

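The changer reads 19.8 mm with about zero force, so the ball sits in the notch. Next I'll back off, rise, and work out the lid angle and the stopper position.

>>> drive_tool(series=[[1,[0,-10,0],[0,0,0]],[1,[0,-30,0],[0,0,0]],[1,[0,-50,0],[0,0,0]],[1,[0,-50,-50],[0,0,0]],[1,[0,-50,-90],[0,0,0]]])

```text
time_s: 5.1
ee_pos: [394.3, -11.3, 135.5]
ee_rot: [-179.8, 0.0, 82.3]
force: [2.0, 0.3, -0.8]
gripper_width: 0.5
```

```bash
python3 - <<'E'
from h import *
import pickle
f=env.grab_frame("top");travel(f)
T=lambda u,v,z: onz(cam(f),290+(u+.5)/6-.5,150+(v+.5)/6-.5,z)
def w2l(p):
    a=np.radians(PH[2]);d=p[:2]-np.array(PH[:2]);c,s=np.cos(a),np.sin(a)
    return np.array([c*d[0]+s*d[1],-s*d[0]+c*d[1]]).round(1)
print('stopper',w2l(T(261,198,95)),'mark',w2l(T(172,183,105)),'key',w2l(T(545,292,119)))
c=cam(f)
for th in(1.28,1.36,1.44):
    y=8+97*np.cos(th)-8*np.sin(th);z=109+97*np.sin(th)+8*np.cos(th)
    for x in(-105.5,32.5):
        p=proj(c,loc2w(x,y,z))[0];print(th,x,round(y,1),round(z,1),((p-[290,150]+.5)*6-.5).round(0))
crop(f["image"],325,150,365,220,10,"t6.png")
g=env.grab_frame("side");c=cam(g)
for th in(1.28,1.36,1.44):
    y=8+97*np.cos(th)-8*np.sin(th);z=109+97*np.sin(th)+8*np.cos(th)
    print('side',th,proj(c,[loc2w(-105.5,y,z),loc2w(32.5,y,z)]).round(1).tolist())
crop(g["image"],275,130,355,190,10,"s6.png")
need(loc2w(-70,-45,185))
for n,x in(('key',key:=w2l(T(545,292,119))),): pass
E
```

```text
travel 20.09 lat [19.9 -3.   0. ] score 0.852
stopper [-30.4  54.4] mark [-29.2  95.8] key [-61.6 -77.9]
1.28 -105.5 28.1 204.2 [310. 352.]
1.28 32.5 28.1 204.2 [345.  28.]
1.36 -105.5 20.5 205.5 [328. 353.]
1.36 32.5 20.5 205.5 [363.  29.]
1.44 -105.5 12.7 206.2 [347. 355.]
1.44 32.5 12.7 206.2 [381.  31.]
side 1.28 [[336.1, 147.0], [285.8, 138.4]]
side 1.36 [[337.9, 145.8], [287.8, 137.3]]
side 1.44 [[339.8, 144.8], [289.8, 136.4]]
pos [399.3 -11.6 139.4] rot [ 1.794e+02 -1.000e-01  8.230e+01] t 5.2 F [-0.5  0.1  0.1] shift [-101.6  200.1  -43.6] turn [ 0.011 -0.001  0.001] w 0.41373068938759655
```

View pics/t6.png

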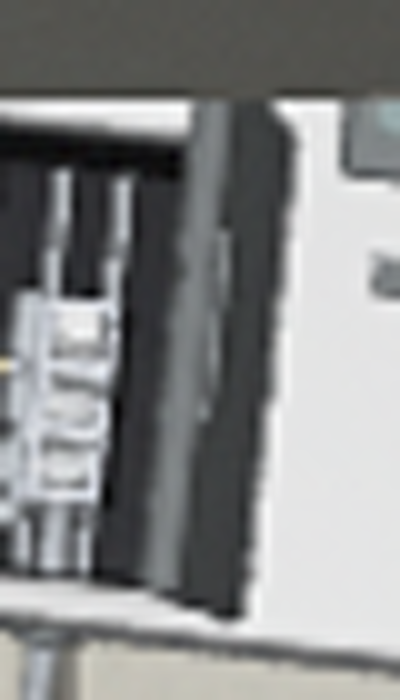

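View pics/s6.png

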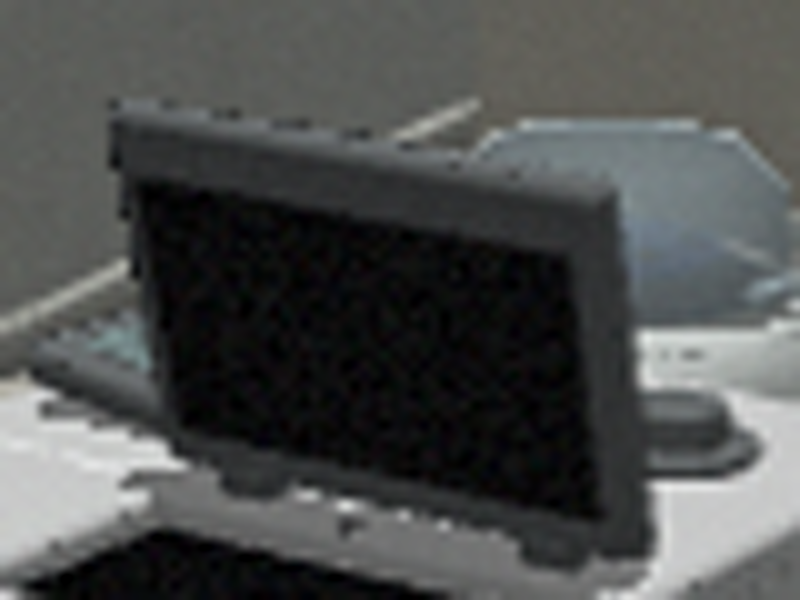

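The changer still reads 20.1 mm. The stopper (x=-30.4) and the beam mark (x=-29.2) line up. The lid's outer edge is at about (343,209), which gives an angle of about 1.32 rad. I'll approach the lid's outer face from the right.

>>> drive_tool(series=[[1,[-25,0,-20],[0,0,0]],[1,[-60,30,-35],[0,0,0]],[1,[-97,65,-35],[0,0,0]],[1,[-97,110,-35],[0,0,0]],[1,[-97,150,-35],[0,0,0]]])

```text
time_s: 5.7
ee_pos: [532.9, -129.1, 169.3]
ee_rot: [-180.0, -0.0, 82.2]
force: [-0.3, 0.1, -0.1]
gripper_width: 0.6
```

```bash
python3 - <<'E'
from h import *
g=env.grab_frame("side");crop(g["image"],225,0,425,150,4,"s7.png")
f=env.grab_frame("top");crop(f["image"],290,150,420,260,6,"t7.png")
need(loc2w(-65,-40,172))
E
```

```text
pos [ 535.9 -128.6  168.5] rot [179.9  -0.   82.3] t 5.8 F [-0.4  0.1  0.2] shift [ 1.1 53.7 -3.5] turn [ 0.001 -0.     0.   ] w 0.47857943923388724
```

View pics/s7.png

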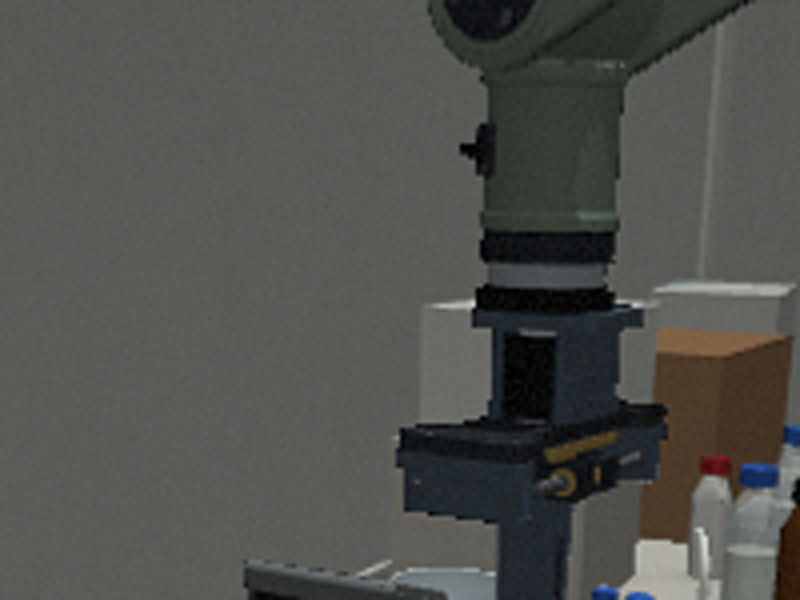

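View pics/t7.png

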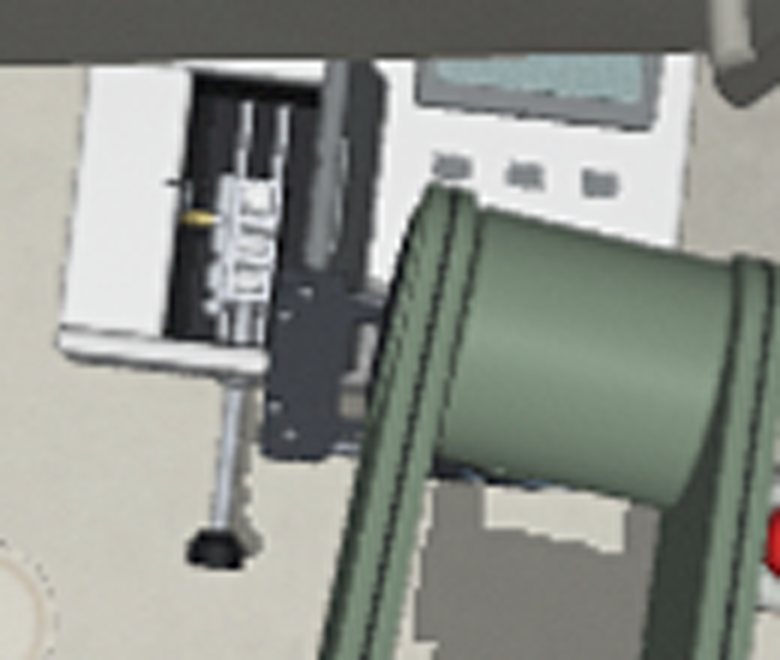

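The gripper's body clears the lid top, and the wrist stays well under the cabinet. I'll move alongside the lid's outer face.

>>> drive_tool(series=[[1,[0,20,0],[0,0,0]],[1,[0,40,0],[0,0,0]],[1,[0,52,-2],[0,0,0]],[1,[0,54,-4],[0,0,0]],[1,[0,54,-4],[0,0,0]]])

```text
time_s: 6.3
ee_pos: [584.7, -134.5, 173.6]
ee_rot: [-179.9, -0.0, 82.3]
force: [0.4, 0.6, 0.2]
gripper_width: 0.4
```

>>> drive_tool(series=[[1,[10,0,0],[0,0,0]],[1,[20,0,0],[0,0,0]],[1,[28,0,0],[0,0,0]],[1,[33,0,0],[0,0,0]],[1,[35,0,0],[0,0,0]]])

```text
time_s: 6.8
ee_pos: [590.5, -99.3, 174.0]
ee_rot: [180.0, -0.0, 82.4]
force: [-0.2, -0.0, 0.3]
gripper_width: 0.6
```

```bash
python3 - <<'E'
from h import *
g=env.grab_frame("side");crop(g["image"],225,50,425,200,4,"s8.png")
need(loc2w(-65,-5,172))
for th in(1.3,1.2,1.1,1,.9,.8,.7,.6,.5,.4,.3,.2,.1,0):
  r=75;print(th,(8+r*np.cos(th)-8*np.sin(th)-13.5).round(1),(109+r*np.sin(th)+8*np.cos(th)).round(1))
E
```

```text
pos [590.6 -99.3 174. ] rot [180.   -0.   82.4] t 6.85 F [0.3 0.3 1. ] shift [-0.2  3.3  2. ] turn [ 0.    -0.     0.001] w 0.5069351930102788
1.3 6.9 183.4
1.2 14.2 181.8
1.1 21.4 179.5
1 28.3 176.4
0.9 34.9 172.7
0.8 41.0 168.4
0.7 46.7 163.4
0.6 51.9 158.0
0.5 56.5 152.0
0.4 60.5 145.6
0.3 63.8 138.8
0.2 66.4 131.7
0.1 68.3 124.4
0 69.5 117.0
```

View pics/s8.png

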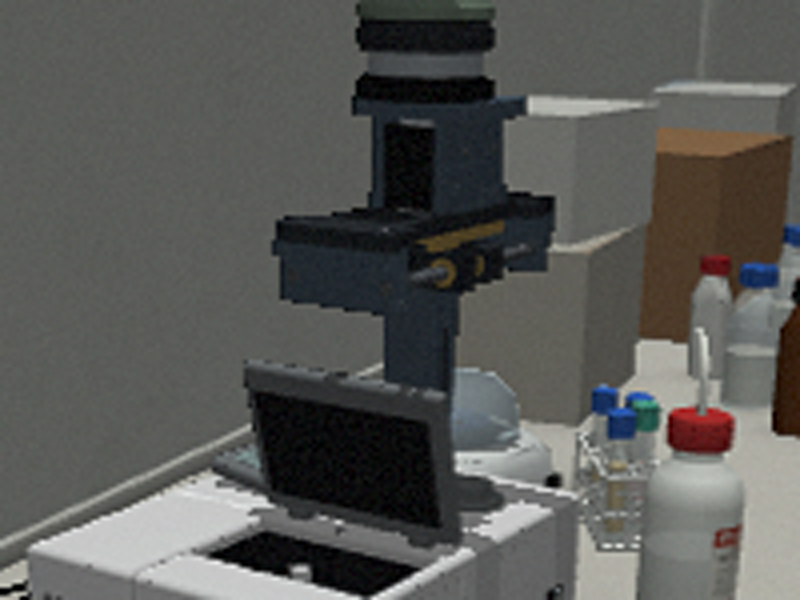

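The finger is behind the lid's outer face and just short of contact. I'll push left and follow the lid's arc.

>>> drive_tool(series=[[1,[8,0,0],[0,0,0]],[1,[16,0,0],[0,0,0]],[1,[24,0,0],[0,0,0]],[1,[30,0,0],[0,0,0]],[1,[36,0,1],[0,0,0]]])

```text
time_s: 7.35
ee_pos: [595.5, -64.0, 173.0]
ee_rot: [180.0, 0.0, 82.3]
force: [-0.2, -0.7, -0.3]
gripper_width: 0.4
```

```bash
python3 - <<'E'
from h import *
g=env.grab_frame("side");crop(g["image"],225,50,425,200,4,"s9.png")
need(loc2w(-65,31,173))
E
```

```text
pos [595.6 -63.1 172.8] rot [180.   -0.   82.4] t 7.4 F [0.5 0.6 0.9] shift [-0.7  3.3 -0.2] turn [ 0.    -0.001  0.001] w 0.4130915911704673
```

View pics/s9.png

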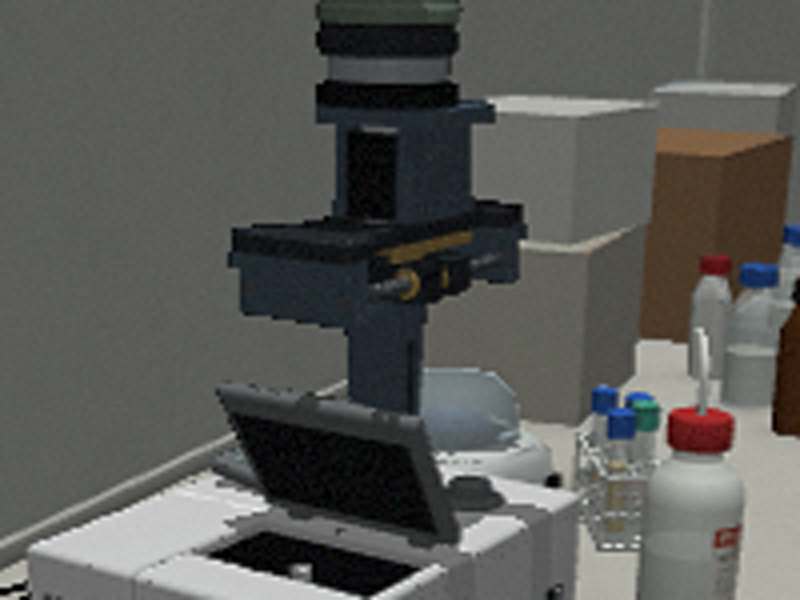

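The lid is rotating with the finger, so I'll carry on along the arc.

>>> drive_tool(series=[[1,[6,0,3],[0,0,0]],[1,[12,0,7],[0,0,0]],[1,[17,0,12],[0,0,0]],[1,[22,0,18],[0,0,0]],[1,[26,0,24],[0,0,0]]])

```text
time_s: 7.9
ee_pos: [598.9, -38.1, 148.3]
ee_rot: [-180.0, -0.0, 82.3]
force: [-0.2, 0.5, 0.1]
gripper_width: 0.4
```

>>> drive_tool(series=[[1,[3,0,6],[0,0,0]],[1,[6,0,12],[0,0,0]],[1,[8,0,17],[0,0,0]],[1,[10,0,22],[0,0,0]],[1,[11,0,26],[0,0,0]]])

```text
time_s: 8.4
ee_pos: [600.2, -27.8, 122.4]
ee_rot: [-180.0, 0.0, 82.3]
force: [-0.4, 0.5, 1.0]
gripper_width: 0.7
```

```bash
python3 - <<'E'
from h import *
g=env.grab_frame("side");crop(g["image"],225,50,425,200,4,"s10.png")
need(loc2w(-65,70,117))
E
```

```text
pos [599.8 -27.7 121.8] rot [-179.9    0.    82.3] t 8.45 F [-0.2  0.6 -0.4] shift [2.6 3.8 4.8] turn [-0.002  0.     0.001] w 0.5253426438170133
```

View pics/s10.png

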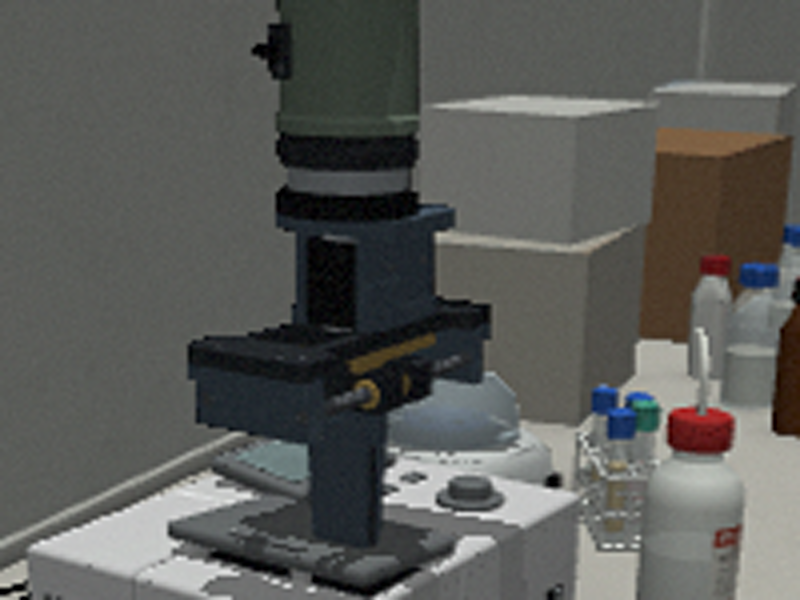

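The lid is almost shut. I'll press down the last few millimetres, slightly past nominal.

>>> drive_tool(series=[[1,[0,0,2],[0,0,0]],[1,[0,0,4],[0,0,0]],[1,[0,0,5],[0,0,0]],[1,[0,0,6],[0,0,0]],[1,[0,0,6],[0,0,0]]])

```text
time_s: 8.95
ee_pos: [600.4, -27.9, 117.3]
ee_rot: [180.0, -0.0, 82.3]
force: [-1.5, 1.2, 1.9]
gripper_width: 0.3
```

```bash
python3 - <<'E'
from h import *
g=env.grab_frame("side");crop(g["image"],225,130,425,220,4,"s11.png")
need(loc2w(-65,70,117))
E
```

```text
pos [600.4 -27.9 117.3] rot [180.   -0.   82.3] t 9.0 F [-0.5  0.6  1.4] shift [2.7 3.2 0.3] turn [ 0.    -0.     0.001] w 0.1690840638232755
```

View pics/s11.png

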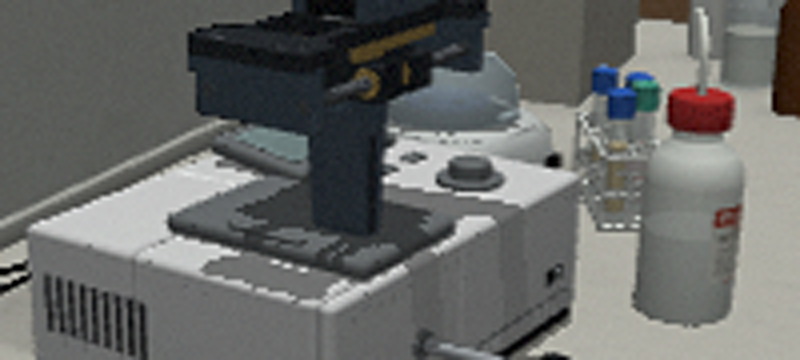

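>>> drive_tool(series=[[1,[0,0,1],[0,0,0]],[1,[0,0,2],[0,0,0]],[1,[0,0,3],[0,0,0]],[1,[0,0,3],[0,0,0]],[1,[0,0,3],[0,0,0]]])

```text
time_s: 9.5
ee_pos: [600.5, -27.8, 117.1]
ee_rot: [179.9, -0.0, 82.3]
force: [-5.9, 0.3, 16.9]
gripper_width: 0.6
```

The tool stops hard at z=117.1 with 17 N, so the lid is seated. I'll lift off and look.

>>> drive_tool(series=[[1,[0,0,-10],[0,0,0]],[1,[0,0,-30],[0,0,0]],[1,[-40,-10,-45],[0,0,0]],[1,[-80,-10,-45],[0,0,0]],[1,[-100,-10,-45],[0,0,0]]])

```text
time_s: 10.0
ee_pos: [576.8, -128.1, 159.6]
ee_rot: [179.9, 0.1, 82.3]
force: [-0.2, 1.4, -0.1]
gripper_width: 0.5
```

```bash
python3 - <<'E'
from h import *
g=env.grab_frame("side");crop(g["image"],225,130,425,220,4,"s12.png")
f=env.grab_frame("top");crop(f["image"],290,150,420,260,6,"t12.png")
# key centre refinement from f0
import pickle
fs=pickle.load(open("f0.pkl","rb"))
im=fs["top"]["image"]
K=cv2.resize(im[185:215,368:394],None,fx=8,fy=8,interpolation=cv2.INTER_CUBIC)
m=(cv2.cvtColor(K,cv2.COLOR_RGB2GRAY)<160).astype(np.uint8)
n,l,s,c=cv2.connectedComponentsWithStats(m)
for i in range(1,n): 
    u,v=368+(c[i][0]+.5)/8-.5,185+(c[i][1]+.5)/8-.5
    print(s[i],u,v,onz(cam(fs["top"]),u,v,112).round(1),onz(cam(fs["top"]),u,v,119).round(1))
im=fs["side"]["image"];crop(im,325,160,365,185,16,"key.png")
need([588,-172.5,140])
E
```

```text
[   38    53   126   128 12189] 380.0049686192469 199.20821539913035 [ 585.5 -172.4  112. ] [ 585.  -171.4  119. ]
pos [ 576.7 -128.   158.9] rot [180.    0.   82.1] t 10.1 F [0.6 0.1 0. ] shift [-42.5  17.3  19. ] turn [ 0.     0.001 -0.003] w 0.5667110683038151
```

View pics/s12.png

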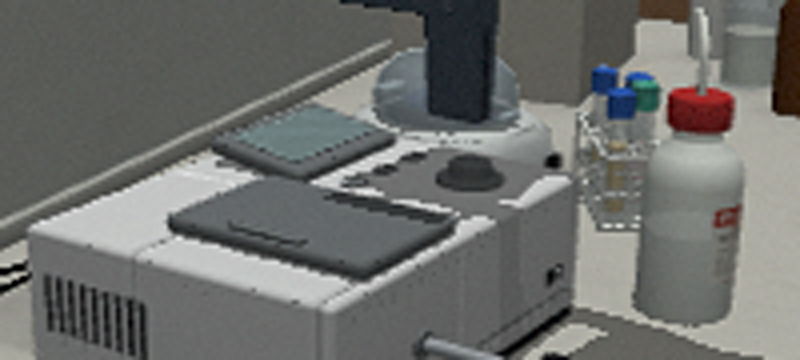

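View pics/t12.png

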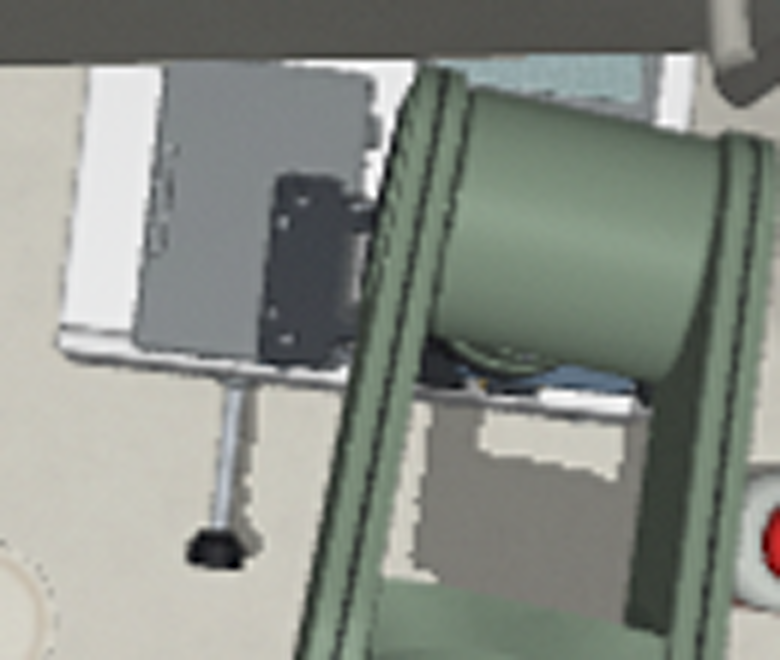

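View pics/key.png

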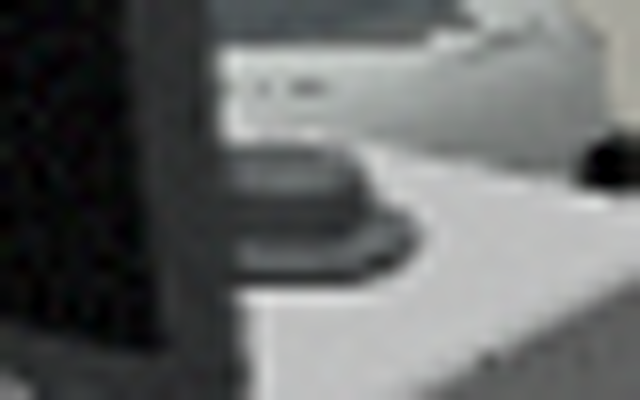

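The lid is flat on the deck and the key is now fully visible in the side view, its top at about crop (469,160). I'll cross-check its position.

```bash
python3 - <<'E'
from h import *
import pickle
s=cam(pickle.load(open("f0.pkl","rb"))["side"]);t=cam(pickle.load(open("f0.pkl","rb"))["top"])
S=lambda u,v,z: onz(s,225+(u+.5)/4-.5,130+(v+.5)/4-.5,z)
print(S(469,161,119).round(1),S(470,180,107).round(1), proj(s,[[587,-173,119],[587,-173,105]]))
need([586,-173,135])
E
```

```text
[ 586.3 -167.3  119. ] [ 584.8 -166.5  107. ] [[342.49512849 169.23213557]
 [342.31528943 174.54510431]]
pos [ 576.7 -128.   158.9] rot [180.    0.   82.1] t 10.1 F [0.6 0.1 0. ] shift [-43.2  15.3  24. ] turn [ 0.     0.001 -0.003] w 0.5667110683038151
```

Both views agree on about (586,-172). I'll move above the key.

>>> drive_tool(series=[[1,[-15,5,0],[0,0,0]],[1,[-30,10,5],[0,0,0]],[1,[-42,15,15],[0,0,0]],[1,[-42,15,25],[0,0,0]],[1,[-42,15,29],[0,0,0]]])

```text
time_s: 10.6
ee_pos: [585.4, -168.9, 127.7]
ee_rot: [-179.8, -0.1, 82.3]
force: [-0.9, 0.7, -0.5]
gripper_width: 0.7
```

```bash
python3 - <<'E'
from h import *
g=env.grab_frame("side");crop(g["image"],275,110,395,200,6,"s13.png")
need([586,-172.5,119])
E
```

```text
pos [ 585.2 -168.6  127.5] rot [-1.798e+02 -1.000e-01  8.230e+01] t 10.65 F [-0.7  0.5 -0.3] shift [-3.8  1.4  8.5] turn [-0.004 -0.001  0.001] w 0.6810732376456898
```

View pics/s13.png

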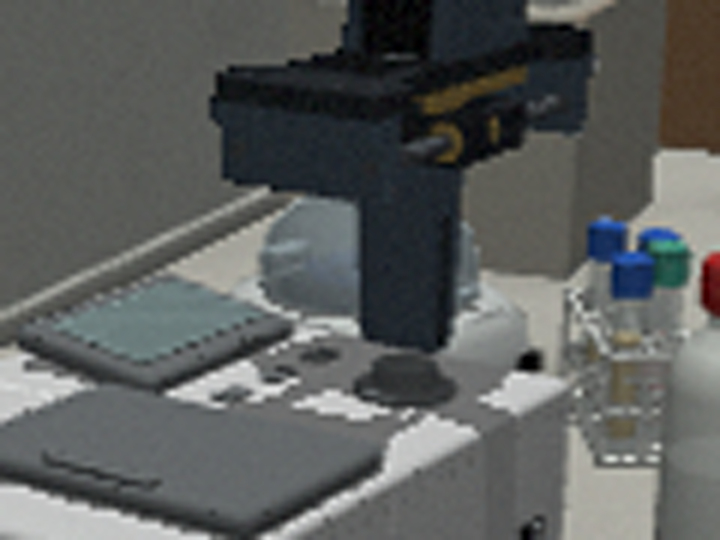

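The finger is centred over the key. Pressing down now.

>>> drive_tool(series=[[1,[-3,1,3],[0,0,0]],[1,[-3,1,6],[0,0,0]],[1,[-3,1,9],[0,0,0]],[1,[-3,1,12],[0,0,0]],[1,[-3,1,14],[0,0,0]]])

```text
time_s: 11.15
ee_pos: [587.1, -172.2, 116.2]
ee_rot: [180.0, -0.0, 82.3]
force: [-1.9, 1.3, 3.0]
gripper_width: 0.6
```

>>> drive_tool(series=[[1,[0,0,1],[0,0,0]],[1,[0,0,2],[0,0,0]],[1,[0,0,2.5],[0,0,0]],[1,[0,0,2.5],[0,0,0]],[1,[0,0,2.5],[0,0,0]]])

```text
time_s: 11.65
ee_pos: [587.1, -172.2, 113.7]
ee_rot: [180.0, -0.0, 82.3]
force: [-0.5, 1.9, 3.7]
gripper_width: 0.7
```

>>> drive_tool(series=[[1,[0,0,1],[0,0,0]],[1,[0,0,2],[0,0,0]],[1,[0,0,3],[0,0,0]],[1,[0,0,3],[0,0,0]],[1,[0,0,3],[0,0,0]]])

```text
time_s: 12.15
ee_pos: [587.1, -172.2, 113.1]
ee_rot: [179.9, -0.0, 82.3]
force: [-3.5, 2.7, 16.9]
gripper_width: 0.4
```

```bash
python3 - <<'E'
from h import *
need([586,-172.5,113])
g=env.grab_frame("side");crop(g["image"],275,110,395,200,6,"s14.png")
E
```

```text
pos [ 587.1 -172.2  113.1] rot [179.9  -0.   82.3] t 12.15 F [-3.5  2.7 16.9] shift [-0.5 -1.1  0.1] turn [ 0.002 -0.     0.001] w 0.3956917051599097
```

View pics/s14.png

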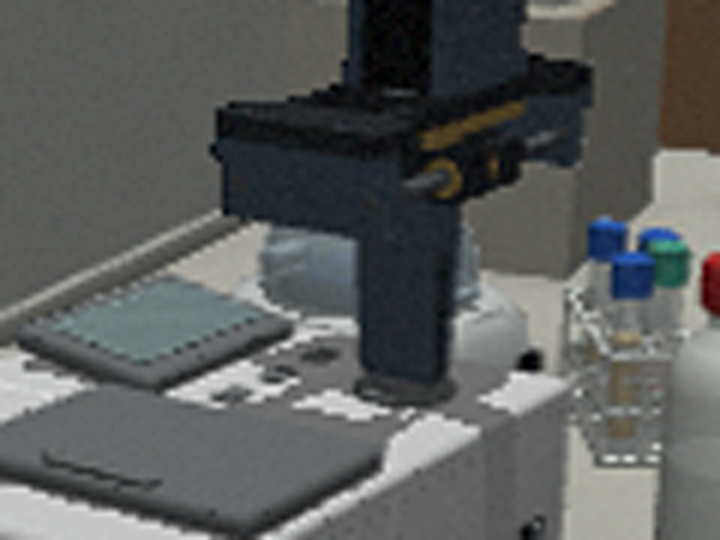

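The key is at its hard stop: z=113.1, which is 6 mm down, with 17 N. I'll lift off and retreat clear of everything.

>>> drive_tool(series=[[1,[0,0,-10],[0,0,0]],[1,[0,0,-30],[0,0,0]],[1,[0,0,-55],[0,0,0]],[1,[5,-30,-80],[0,0,0]],[1,[15,-65,-100],[0,0,0]]])

```text
time_s: 12.7
ee_pos: [524.7, -149.6, 210.6]
ee_rot: [180.0, 0.1, 82.3]
force: [-0.3, 0.5, 0.9]
gripper_width: 0.5
```

>>> drive_tool(series=[[1,[20,-40,-10],[0,0,0]],[1,[40,-80,-10],[0,0,0]],[1,[55,-110,-10],[0,0,0]],[1,[60,-120,-10],[0,0,0]],[1,[60,-120,-10],[0,0,0]]])

```text
time_s: 13.2
ee_pos: [413.0, -73.2, 220.4]
ee_rot: [180.0, 0.0, 82.4]
force: [0.8, -0.5, -0.4]
gripper_width: 0.4
```

```bash
python3 - <<'E'
from h import *
need([400,-100,220])
import pickle
g=env.grab_frame("side");crop(g["image"],225,130,425,270,4,"s15.png");cv2.imwrite("pics/s15f.png",g["image"][:,:,::-1])
f=env.grab_frame("top");crop(f["image"],200,150,460,290,3,"t15.png")
b=pickle.load(open("f0.pkl","rb"))["top"]["image"]
# knob shift since start
K=lambda im:cv2.resize(cv2.cvtColor(im[225:256,312:338],cv2.COLOR_RGB2GRAY),None,fx=8,fy=8,interpolation=cv2.INTER_CUBIC)
def cent(im):
    k=K(im); m=(k<60).astype(np.uint8); n,l,s,c=cv2.connectedComponentsWithStats(m); i=1+np.argmax(s[1:,4]); return onz(cam(f),312+c[i][0]/8,225+c[i][1]/8,60)
print(np.linalg.norm(cent(f["image"])-cent(b)),cent(f["image"])-cent(b))
E
```

```text
pos [413.  -73.2 220.4] rot [180.    0.   82.4] t 13.2 F [ 0.8 -0.5 -0.4] shift [-28.3  -9.3   0.5] turn [0.001 0.001 0.002] w 0.3680908860881707
19.960920156670912 [19.78025703 -2.67950838  0.        ]
```

View pics/s15.png

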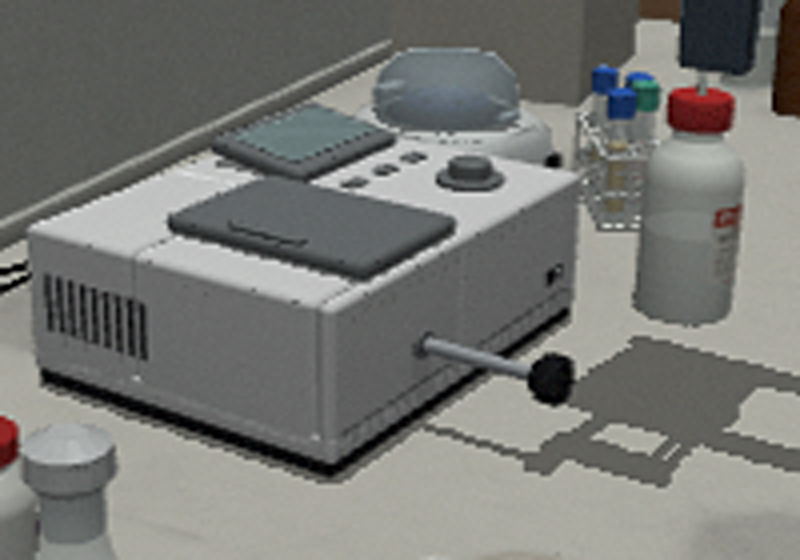

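View pics/t15.png

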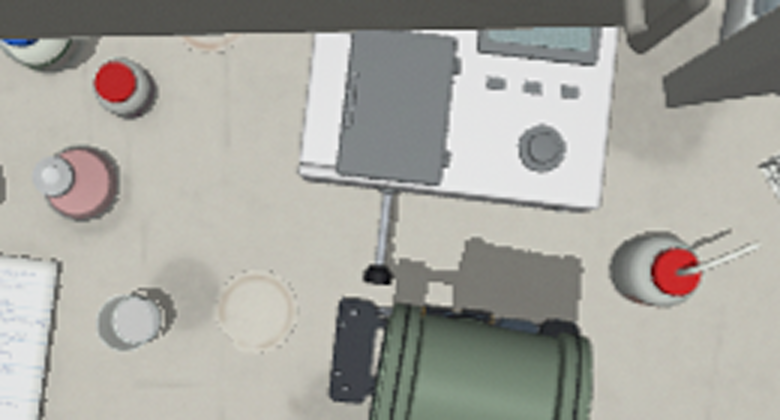

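The lid is shut flat and the key is back up. The knob has moved 19.96 mm from its start, and the glassware is where it was. The robot touches nothing, so I'm handing in.

```bash
python3 -c "
from workcell import env
print(env.job_done())"
```

```text
the job is handed in; nothing more can be done
None
```

The job is done and handed in at about 13 s, well under the 56 s limit. No verdict was reported.

- **Cell changer:** the stoppered cell was in the far pocket. I pushed the knob with the shut fingertips until it clicked. The last pictures put the travel at 19.8, 20.1 and 20.0 mm against the 20 mm notch. The stopper measured 1.2 mm along x from the rim mark, within measurement error.
- **Lid:** I pushed its outer face round its arc and pressed it down. It stopped hard at 117.1 mm with about 17 N, against 117 mm for shut, and the pictures show it flat on the deck.
- **Measuring key:** I pressed it straight down to its stop at 113.1 mm with about 17 N, which is 6 mm of travel. It came back up after I lifted off.

In the last pictures the glassware stands where it did and the arm is clear. No check failed. One cross-check of the key's position before the lid was shut was about 5 mm off because the lid partly hid the key. I measured it again with the lid shut; that reading put the key within about 5 mm in y of the top view, and I pressed at the top-view position.

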